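Slide the setting board home and bolt it

TASK

With a closed fingertip push the loose wooden board along its rails, towards the brass bolt, until you feel it drop into the locating notches and it lies flat on the rails; then push the bolt by its upright tab fully over the board's edge. Only push: do not lift the board, keep the steel pot standing on it, and leave the other things on the bench where they are. Finish with the hand clear of everything.

Things in the scene. Friction and masses are not known exactly. Their poses are not given: they have to be found in the camera images.
- fixture: Rail fixture fixed to the bench: steel plate 150 x 375 mm with two aluminium rails along local y (x +-34 to 52 mm, tops z 30 mm, ends y -175 and 130) between wooden guides (inner faces x +-57, tops z 40 mm). Notches in both rails: narrow y -3 to 13, wide y 63 to 107 mm, 10 mm deep. Origin on the bench, z up. The board travels in local +y; the bolt is at the +y end.
- home (a point): Where the board's origin lies when it is home in the notches: on the fixture's centre line, local y 50 mm, 23 mm above the bench. Axes as the fixture's. A board come home has about 2 mm of play in the notches; their ends then stop it.
- board: Loose light-wood board 110 (x) x 130 (y) x 12 mm, about 0.5 kg, two battens 7 mm high across its underside, the wider in front (+y). Origin: centre in x and y, at the battens' underside; the panel spans 7 to 19 mm above it. Axes parallel to the fixture's. It starts 65 to 140 mm short of home with its battens on the rail tops (origin 30 mm above the bench); at home it drops 7 mm and the panel lies on the rails.
- board_back (a point): Middle of the board's rear (-y) edge face, at half its thickness, 65 mm behind the board's origin and 13 mm above it. The face is 12 mm high: 37 to 49 mm above the bench before the drop, 30 to 42 after. Push it towards local +y. The space above the rails behind it is empty for 60 mm or more.
- bolt (a joint): Travel of the brass sliding bolt towards local -y of the fixture, m: about 0 drawn back, clear of the board; 0.030 fully over the board's +y edge, at its stop. About 1.5 N of friction; stays where left. Its tongue's underside is 45 mm above the bench: it passes over a seated board by about 15 mm but butts against one that has not dropped.
- bolt_tab (a point): Middle of the outer (+y) face of the bolt's upright tab, 64 mm above the bench; moves with the bolt. The tab is 44 mm wide (local x), 10 mm thick (y), 51 to 77 mm above the bench. Push this face towards local -y; nothing on the outer side within 60 mm is higher than 51 mm.
- pot: Steel lidded pot, 34 mm diameter, 19 mm high, standing loose near the middle of the board. Origin: centre of its underside.
- jar_a: Clear jar with white lid, 36 mm diameter, 32 mm high, on the bench beside the fixture on its -x side. Bystander. Origin: centre of its underside.
- jar_b: Second jar like the first, on the same side. Bystander.
- tin: Aluminium tin, 44 mm diameter, 40 mm high, beside the fixture on its +x side. Bystander. Origin: centre of its underside.
- mandrel: Steel ring mandrel, a cone 100 mm high on a 70 mm foot. Bystander at the left. Origin: centre of its underside.
- hammer: Hammer 240 mm long lying on the bench at the left. Bystander.
- brush: Bench brush 170 mm long lying at the right. Bystander.
- tray: White open box 130 x 100 x 45 mm at the right. Bystander. Origin: centre of its underside.
There are look-alikes about, which are no part of the job. Leave any green look-alike of the board alone.

How it is judged:
On the way, in this order (a step that is already met when the one before it is completed fails the run):
1. the board has dropped into its notches and lies flat on the rails (z of board in the frame of fixture below 0.025 m and y of board in the frame of fixture between 0.045 and 0.055 m and angle between board's own z axis and vertical below 0.03 rad), for 0.2 s.
2. the bolt is pushed fully over the board's edge (all of step 1 and value of joint bolt above 0.026 m), for 0.2 s.
At the end, for the whole second after the job is handed in: The board is seated in its notches (origin less than 25 mm above the bench, within 5 mm of home along the rails, tilted less than 0.03 rad) and at rest, the bolt is over its edge (joint above 0.026 m of 0.030), and the pot stands upright on the board (all of step 2 and linear speed of board below 0.01 m/s and angle between pot's own z axis and vertical below 0.1 rad and z of pot in the frame of board above 0.015 m); the robot touches nothing.
It fails at once if the board is lifted off its rails (origin more than 8 mm above the rail tops) or its end tipped up (z of board in the frame of fixture above 0.038 m or angle between board's own z axis and vertical above 0.2 rad).
It fails at once if the pot is tipped, lifted or pushed off the board (angle between pot's own z axis and vertical above 0.5 rad or height (world z) of pot below 0.03 m or z of pot in the frame of board above 0.034 m).
It fails at once if a bystander is moved by more than 20 mm (distance of any of jar_a, jar_b, tin, mandrel, hammer, brush, tray from where it was at the start of the episode above 0.02 m).
It also fails if it takes over 43 s, if anything falls off the work surface, if the arm or the gripper's body presses on something with over 40 N, if the wrist force passes 120 N, or if a joint passes its speed limit or range.

ROBOT

A 6-joint arm with a two-finger parallel gripper is mounted at the origin on the work surface. World frame = base frame: x ahead of the robot, y to its left, z up, the work surface at z = 0. Lengths are in m, angles in rad, forces in N, time in s.
With the tool pointing down it reaches from about 0.25 to 0.725 m from the base axis. Payload 4 kg.
Tool frame: the origin (TCP) lies midway between the tips of the shut fingers; the grasp point (between the pads) lies 19 mm behind it; z points along the fingers, y is the direction in which the jaws open and shut (so a half turn about z gives the same grasp; the last joint's range is limited). The gripper opens to 85 mm and grips with 20 to 120 N. Pads are 22 mm wide; open, the fingers measure 114 mm over their backs; the gripper's body (76 mm by 85 mm) begins 54 mm behind the grasp point. The pads swing forward as they close: fully open they stand 13 mm farther back than shut.
Start: joints at [1.297, 0.241, 0.005, 1.335, 0, 1.571], TCP at [0.135, 0.481, 0.231] pointing down, gripper open.
Joint ranges: [-2.72, 2.72], [-1.05, 1.87], [-1.09, 1.28], [-1.99, 2.15], [-1.42, 1.44], [-3.14, 3.14]. Speed limits (rad/s): [2.79, 2.79, 3.14, 3.14, 3.14, 3.14].

INTERFACE

Orientations are given as a unit quaternion [x, y, z, w].
In Python, from workcell import get_obs, camera, camera_model, job_done, masks_of gives the robot as it stands.
- The arm moves only by the tool jog_arm, never from a script. Its argument "deltas" is a list that holds one entry, the list of rows, each a list of 7 numbers: the shift along the tool's x, y, z in mm, then the turn, a rotation vector about the tool's x, y, z in degrees, then the finger opening in mm, from 0 to 85.4. A call has 1 to 5 rows; each row shifts and turns the pose as measured when the row begins, along the tool's axes as they then stand; what a row does not reach is not made up. A row lasts 1/10 s, in which the tool goes at most 50 mm and 8.59 degrees, less where a joint would pass 70% of its speed; a pose out of reach is approached as far as the arm can. A call with a gripper value outside its range is refused whole. The fingers move at their own pace and stop on an object; the grip force is fixed at half the most. Time passes only in rows, so rows that do not move let the fingers close. It gives the time, the measured TCP pose, the force and the opening at its end, in the units of the state.
- get_obs(): the state, without advancing time (a new reading comes with each control period).
- camera(name): name is "scene" or "top" or "wrist"; returns the picture (400x640x3 uint8, red, green, blue); there is no depth.
- camera_model(name): a dict with "fovy" (degrees; the focal length in pixels is half the picture's height over the tangent of half this angle, whatever the lens; pixels are square), "cx", "cy" (the principal point, pixels), "pose" (4x4, takes a point from camera to world coordinates); the wrist camera has in their place "T_tool_cam" (4x4, takes a point from camera to tool coordinates, whose origin is the TCP and whose axes are the flange's). Camera axes: x right, y down, z forward; pixel columns grow to the right and rows downward; lengths in m; the calibration is good to about 2 mm. A picture is of the moment at which its call begins: read the wrist's pose just before it. camera_model takes no time and is no camera call.
- job_done(): hands the job in, once; it reports no verdict.
Trained networks look in the newest picture that a camera, given by its name, has taken for a name from the list of things; names that differ only in an ending like _2 or _b are one class to them, and where a whole thing is asked for, a point or a joint stands for the part that bears it (a point fixed in the world has none). Each returns a list of dicts, best first, with "conf" (0 to 1); they miss things now and then, are a little off and sometimes report something else, mostly with a low value. They report only what shows in the picture. A call takes as long as a camera call. They do not tell look-alikes from the thing itself.
- masks_of(target, camera): "pixels" (400x640 bool, what is visible of it) and "at" ([column, row] in pixels, amid what is visible of it).
The state is a dict: "clock": time; "joint_pos": joint angles; "joint_vel": joint speeds; "tau": joint torques, N m; "eef_pos": TCP position; "tool_rot": TCP orientation; "ft_force": force on the tool from outside, world axes, zero at the start; "ft_torque": the same for the moment, N m; "grip_width": finger opening in m.
Only numpy, scipy, OpenCV 4.12 (cv2) and the standard library are available. Lean on these libraries where they do the work, as an engineer would, in place of code of your own. Each camera call takes 0.05 s, during which the arm holds its last target. There are 200 camera calls.

## Working session

There is one attempt and no reset: what is moved stays moved. The work goes in short steps, Python scripts to look and compute and a tool call to move; the robot and the scene stay as the last step left them, time stands still between calls to the robot, and variables do not carry over. Pictures are saved under pics/ and viewed, about 8 in all and at most 12, crops included, and the job is handed in when it is done.

Besides the shell and the picture viewer there is one more tool, called after "Emit:" as name(argument=value, ...), one argument or row to a line, values as JSON. jog_arm: Moves the arm, as the interface text tells. Its arguments: {"type":"object","properties":{"deltas":{"type":"array"}},"required":["deltas"]}

```bash
mkdir -p pics; ls
cat > h.py <<'E'
import numpy as np,cv2
from workcell import *
from scipy.spatial.transform import Rotation as R
def save(n,f): 
    im=camera(n); cv2.imwrite(f'pics/{f}.png',im[:,:,::-1]); return im
def ray(n,uv,m=None):
    m=m or camera_model(n); f=200/np.tan(np.radians(m['fovy'])/2)
    if 'pose' in m: P=np.array(m['pose'])
    else:
        o=get_obs(); T=np.eye(4); T[:3,:3]=R.from_quat(o['tool_rot']).as_matrix(); T[:3,3]=o['eef_pos']; P=T@np.array(m['T_tool_cam'])
    d=P[:3,:3]@np.array([(uv[0]-m['cx'])/f,(uv[1]-m['cy'])/f,1]); return P[:3,3],d
def atz(n,uv,z):
    o,d=ray(n,uv); return o+d*(z-o[2])/d[2]
def proj(n,p):
    m=camera_model(n); f=200/np.tan(np.radians(m['fovy'])/2); P=np.array(m['pose'])
    q=P[:3,:3].T@(np.array(p)-P[:3,3]); return np.array([m['cx']+f*q[0]/q[2],m['cy']+f*q[1]/q[2]])
def tri(r1,r2):
    (a,d),(b,e)=r1,r2; s=np.linalg.lstsq(np.c_[d,-e],b-a,rcond=None)[0]; p,q=a+d*s[0],b+e*s[1]; return (p+q)/2,np.linalg.norm(p-q)
E
python3 - <<'E'
from h import *
for n in('top','scene'):
    save(n,n+'0')
    print(n,np.round(camera_model(n)['pose'],3).tolist(),camera_model(n)['fovy'])
    for t in('board','bolt','bolt_tab','fixture','pot','jar_a','tin','mandrel'):
        for r in masks_of(t,n)[:3]:
            print(t,round(r['conf'],2),np.round(r['at'],0),r['pixels'].sum(),np.round(atz(n,r['at'],{'board':.049,'pot':.068,'bolt':.05,'bolt_tab':.064}.get(t,.03)),3))
o=get_obs();print(o['clock'],o['eef_pos'],R.from_quat(o['tool_rot']).as_matrix().round(3).tolist(),o['grip_width'])
E
```

```text
pics
top [[0.062, -0.974, 0.219, 0.169], [-0.998, -0.061, 0.009, -0.012], [0.005, -0.219, -0.976, 1.475], [0.0, 0.0, 0.0, 1.0]] 46.8170719224012
board 0.94 [232. 274.] 1524 [0.239 0.268 0.049]
board 0.8 [394. 275.] 1430 [ 0.266 -0.226  0.049]
board 0.63 [458. 289.] 1563 [ 0.237 -0.42   0.049]
bolt 0.52 [270. 174.] 180 [0.562 0.181 0.05 ]
bolt_tab 0.67 [270. 177.] 168 [0.547 0.178 0.064]
fixture 0.61 [296. 192.] 3709 [0.514 0.095 0.03 ]
pot 0.67 [324. 203.] 89 [0.473 0.001 0.068]
tin 0.71 [325. 164.] 163 [0.613 0.009 0.03 ]
mandrel 0.65 [207. 151.] 392 [0.632 0.395 0.03 ]
scene [[-0.182, 0.724, -0.665, 1.119], [0.983, 0.12, -0.138, 0.103], [-0.02, -0.679, -0.734, 0.757], [0.0, 0.0, 0.0, 1.0]] 57.109653209607266
board 0.84 [322. 204.] 1642 [ 0.494 -0.022  0.049]
board 0.83 [434. 166.] 1217 [0.3   0.265 0.049]
board 0.66 [210. 140.] 961 [ 0.288 -0.415  0.049]
bolt 0.51 [401. 232.] 250 [0.554 0.181 0.05 ]
bolt_tab 0.67 [399. 231.] 254 [0.561 0.174 0.064]
bolt_tab 0.41 [382. 201.] 127 [0.471 0.127 0.064]
fixture 0.75 [364. 232.] 5622 [0.551 0.094 0.03 ]
pot 0.33 [201. 187.] 458 [ 0.502 -0.349  0.068]
pot 0.2 [328. 251.] 373 [0.649 0.02  0.068]
jar_a 0.75 [337. 180.] 166 [ 0.381 -0.     0.03 ]
jar_a 0.58 [382. 200.] 145 [0.436 0.128 0.03 ]
jar_a 0.17 [329. 251.] 361 [0.623 0.016 0.03 ]
tin 0.84 [327. 251.] 309 [0.624 0.013 0.03 ]
mandrel 0.96 [498. 284.] 861 [0.647 0.396 0.03 ]
mandrel 0.21 [401. 235.] 267 [0.545 0.184 0.03 ]
0.9 [0.13520281 0.48137394 0.2313195 ] [[-0.963, 0.27, 0.0], [0.27, 0.963, 0.0], [-0.0, 0.0, -1.0]] 0.08568128635304977
```

Run:
```python
import cv2
a=cv2.imread('pics/top0.png')[130:300,180:440];b=cv2.imread('pics/scene0.png')[110:310,180:480]
cv2.imwrite('pics/t1.png',cv2.resize(a,None,fx=3,fy=3,interpolation=2));cv2.imwrite('pics/s1.png',cv2.resize(b,None,fx=2.6,fy=2.6,interpolation=2))
```

```text
(no output)
```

View pics/t1.png

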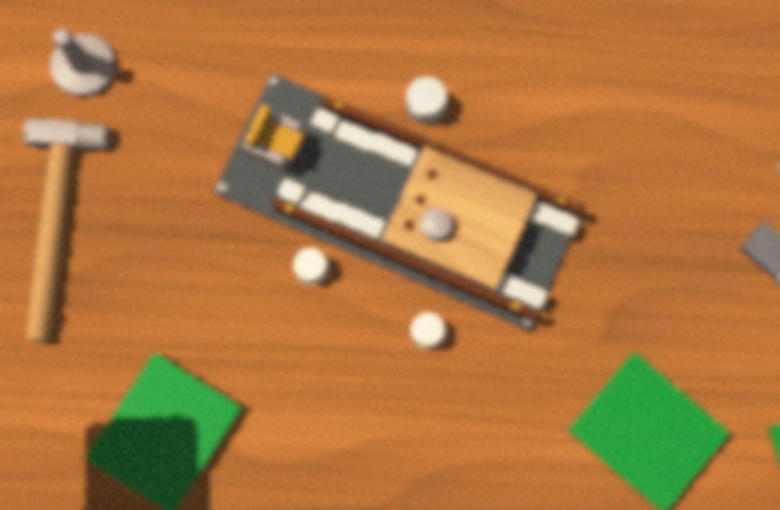

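View pics/s1.png

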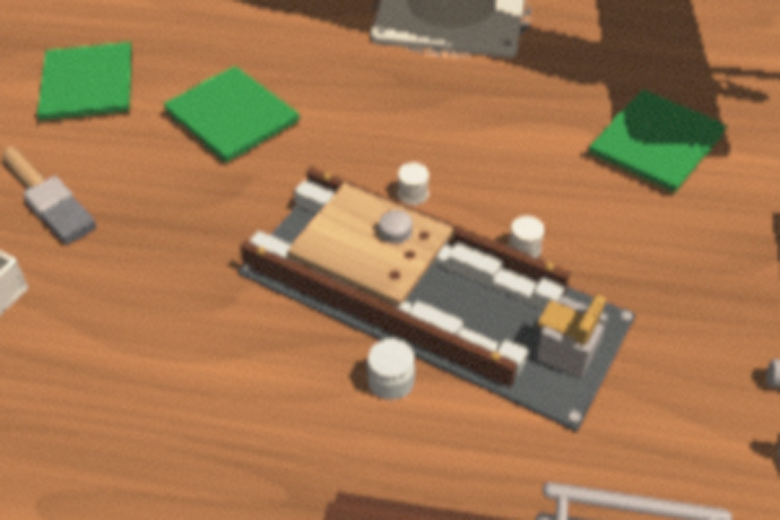

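Top crop: the wooden board spans (425,147),(537,193),(500,290),(383,238), with the pot on it at (437,224). The bolt tab is at (258,127) and the plate corners at (275,78),(218,188),(532,328). The scene crop agrees. The green boards are look-alikes.

Run:
```python
from h import *
F=lambda p:(np.array(p)/3+[180,130]); S=lambda p:(np.array(p)/2.6+[180,110])
c=[atz('top',F(p),.049) for p in((425,147),(537,193),(500,290),(383,238))]
d=[atz('scene',S(p),.049) for p in((400,300),(288,248),(345,184),(453,236))]
for n,q in(('top',c),('scene',d)):
    q=np.array(q);f=(q[0]+q[3])/2;b=(q[1]+q[2])/2;v=f-b
    print(n,q[:,:2].round(3).tolist(),'ctr',q.mean(0).round(3),'len',np.linalg.norm(v).round(4),'yaw y-axis',np.degrees(np.arctan2(v[1],v[0])).round(2),'back',b.round(3))
for a,b in zip([(425,147),(537,193),(500,290),(383,238)],[(400,300),(288,248),(345,184),(453,236)]):
    print(np.round(tri(ray('top',F(a)),ray('scene',S(b)))[0],3))
print('plate',[atz('top',F(p),.006)[:2].round(3) for p in((275,78),(218,188),(532,328))],[atz('scene',S(p),.006)[:2].round(3) for p in((575,422),(632,316),(240,268))])
print('tab',[atz('top',F(p),.077)[:2].round(3) for p in((268,106),(249,143))],'scene',[atz('scene',S(p),.077)[:2].round(3) for p in((603,298),(584,336))])
```

```text
top [[0.556, 0.015], [0.513, -0.107], [0.407, -0.073], [0.454, 0.052]] ctr [ 0.482 -0.028  0.049] len 0.1314 yaw y-axis 69.9 back [ 0.46  -0.09   0.049]
scene [[0.558, 0.018], [0.511, -0.102], [0.413, -0.064], [0.468, 0.058]] ctr [ 0.488 -0.022  0.049] len 0.1314 yaw y-axis 67.04 back [ 0.462 -0.083  0.049]
[0.556 0.016 0.046]
[ 0.512 -0.104  0.05 ]
[ 0.407 -0.069  0.043]
[0.457 0.055 0.036]
plate [array([0.636, 0.186]), array([0.507, 0.237]), array([ 0.375, -0.111])] [array([0.637, 0.19 ]), array([0.506, 0.241]), array([ 0.51 , -0.157])]
tab [array([0.582, 0.181]), array([0.541, 0.198])] scene [array([0.548, 0.202]), array([0.593, 0.187])]
```

Emit:
jog_arm(
  deltas=[
    [[-33, -36, 0, 0, 0, 0, 0], [-33, -36, 0, 0, 0, 0, 0], [-33, -36, 0, 0, 0, 0, 0], [-33, -36, 0, 0, 0, 0, 0], [-33, -36, 0, 0, 0, 0, 0]],
  ],
)

```text
clock: 1.4
eef_pos: [0.2472, 0.2632, 0.2297]
tool_rot: [0.13, 0.991, 0.001, 0.001]
ft_force: [0.7, 0.1, -0.3]
grip_width: 0.0122
```

Emit:
jog_arm(
  deltas=[
    [[-33, -36, 0, 0, 0, 0, 0], [-33, -36, 0, 0, 0, 0, 0], [-33, -36, 0, 0, 0, 0, 0], [-33, -36, 0, 0, 0, 0, 0], [-33, -36, 0, 0, 0, 0, 0]],
  ],
)

```text
clock: 1.9
eef_pos: [0.3619, 0.0406, 0.2314]
tool_rot: [0.129, 0.992, 0.003, 0.004]
ft_force: [0.7, 0.7, -0.1]
grip_width: 0.0001
```

Run:
```python
from h import *
o=get_obs();print(o['clock'],o['eef_pos'],o['joint_pos'],R.from_quat(o['tool_rot']).as_matrix().round(3).tolist(),o['grip_width'])
```

```text
1.9 [0.36193376 0.04061243 0.23137351] [ 0.10819443 -0.03820332 -0.31004707  1.28939895  0.00425731  0.36632997] [[-0.967, 0.255, 0.009], [0.255, 0.967, 0.005], [-0.007, 0.007, -1.0]] 0.00010194768816401513
```

Emit:
jog_arm(
  deltas=[
    [[-32, -38, 0, 0, 0, 0, 0], [-32, -38, 0, 0, 0, 0, 0], [-31, -38, 0, 0, 0, 0, 0], [-30, -38, 0, 0, 0, 6, 0], [0, 0, 0, 0, 0, 0, 0]],
  ],
)

```text
clock: 2.4
eef_pos: [0.446, -0.1468, 0.2322]
tool_rot: [0.187, 0.982, 0.003, 0.007]
ft_force: [0.0, 0.1, -1.5]
grip_width: -0.0003
```

Run:
```python
from h import *
o=get_obs();print(o['clock'],o['eef_pos'],o['joint_pos'].round(3) if hasattr(o['joint_pos'],'round') else o['joint_pos'],R.from_quat(o['tool_rot']).as_matrix().round(3).tolist())
save('wrist','w1')
for r in masks_of('board','wrist')[:2]: print(r['conf'],r['at'],atz('wrist',r['at'],.049))
m=camera_model('wrist');print(m)
```

```text
2.4 [ 0.44601367 -0.14684178  0.23218876] [-0.324  0.169 -0.083  1.305  0.009  0.052] [[-0.93, 0.367, 0.016], [0.367, 0.93, 0.004], [-0.013, 0.009, -1.0]]
0.83 [190.0, 58.1] [ 0.27777807 -0.21803799  0.049     ]
0.76 [421.5, 170.8] [ 0.48040574 -0.02468873  0.049     ]
{'fovy': 70.44127835041492, 'cx': 318.394337305155, 'cy': 198.69968020702677, 'T_tool_cam': array([[ 3.11111339e-05, -9.63270243e-01, -2.68533866e-01,
         6.79563403e-02],
       [ 9.99999384e-01, -2.68050955e-04,  1.07739343e-03,
         8.90950707e-04],
       [-1.10980179e-03, -2.68533734e-01,  9.63269641e-01,
        -1.42264749e-01],
       [ 0.00000000e+00,  0.00000000e+00,  0.00000000e+00,
         1.00000000e+00]])}
```

View pics/w1.png

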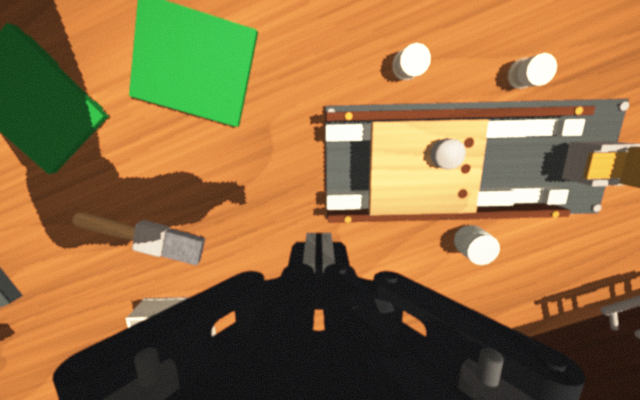

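Wrist picture: the board spans (371,121)–(487,121) and (370,215)–(475,214). The rails' far end is about (584,127)/(569,196), their near end about x=326, and the bolt block is at 565–640. The tip is still in front of the end, on the tool's own side.

Run:
```python
from h import *
w=lambda p,z:atz('wrist',p,z)[:2]
c=np.array([w(p,.049) for p in((371,121),(487,121),(475,214),(370,215))])
print(c.round(4).tolist(),c.mean(0).round(4),[np.linalg.norm(c[i]-c[i-1]).round(4) for i in range(4)])
b=(c[0]+c[3])/2;f=(c[1]+c[2])/2;v=f-b;print('yaw',np.degrees(np.arctan2(v[1],v[0])),'back',b)
r1=np.array([w(p,.03) for p in((326,132),(584,127))]);r2=np.array([w(p,.03) for p in((326,203),(569,196))])
for r in(r1,r2): d=r[1]-r[0];print(r.round(3).tolist(),np.linalg.norm(d).round(3),np.degrees(np.arctan2(d[1],d[0])))
g1=[w(p,.04) for p in((327,115),(595,108))];g2=[w(p,.04) for p in((327,215),(570,211))]
for g in(g1,g2): d=g[1]-g[0];print(np.round(g,3).tolist(),np.degrees(np.arctan2(d[1],d[0])))
u=np.array([np.cos(np.radians(69)),np.sin(np.radians(69))])
e=(r1[1]+r2[1])/2;O=e-.13*u;print('O',O,'from start',(r1[0]+r2[0])/2+.175*u,'board y',(c.mean(0)-O)@u,'lat',[(p-O)@np.array([u[1],-u[0]]) for p in(b,f)])
```

```text
[[0.4058, -0.0622], [0.4526, 0.0585], [0.556, 0.0222], [0.5103, -0.0978]] [ 0.4812 -0.0198] [np.float64(0.1104), np.float64(0.1294), np.float64(0.1096), np.float64(0.1285)]
yaw 68.96921321695132 back [ 0.45805557 -0.07999399]
[[0.4, -0.113], [0.506, 0.176]] 0.307 69.85408548051102
[[0.482, -0.144], [0.586, 0.148]] 0.31 70.32321996336889
[[0.382, -0.105], [0.485, 0.181]] 70.24513964782071
[[0.494, -0.147], [0.601, 0.139]] 69.5641459921212
O [0.49954827 0.0405161 ] from start [0.50381657 0.03526912] board y -0.06290520090535719 lat [np.float64(0.0044501792545276544), np.float64(0.004519463021145755)]
```

Emit:
jog_arm(
  deltas=[
    [[13, 20, 0, 0.5, 0.8, 0, 0], [0, 0, 45, 0, 0, 0, 0], [0, 0, 45, 0, 0, 0, 0], [0, 0, 40, 0, 0, 0, 0], [0, 0, 0, 0, 0, 0, 0]],
  ],
)

```text
clock: 3.0
eef_pos: [0.4378, -0.1116, 0.1021]
tool_rot: [0.178, 0.984, 0.002, 0.001]
ft_force: [-1.3, 0.2, 0.2]
grip_width: -0.0002
```

Run:
```python
from h import *
o=get_obs();p=o['eef_pos'][:2];M=R.from_quat(o['tool_rot']).as_matrix();print(o['clock'],o['eef_pos'],M.round(3).tolist())
a=np.radians(69.5);u=np.array([np.cos(a),np.sin(a)]);b=np.array([.459,-.082]);d=b-p
print('ahead',d@u,'lat to go (+local x)',d@[u[1],-u[0]])
```

```text
3.0 [ 0.43776768 -0.1115693   0.1020556 ] [[-0.937, 0.35, 0.002], [0.35, 0.937, 0.004], [-0.001, 0.004, -1.0]]
ahead 0.03513246028909398 lat to go (+local x) 0.009532334337584077
```

Emit:
jog_arm(
  deltas=[
    [[-9, -10, 0, 0, 0, 0, 0], [0, 0, 0, 0, 0, 0, 0], [0, 0, 30, 0, 0, 0, 0], [0, 0, 30, 0, 0, 0, 0], [0, 0, 0, 0, 0, 0, 0]],
  ],
)

```text
clock: 3.5
eef_pos: [0.4518, -0.1252, 0.0515]
tool_rot: [0.175, 0.984, 0.001, 0.01]
ft_force: [-1.3, 0.6, -0.5]
grip_width: -0.0
```

```bash
cat > st.py <<'E'
from h import *
o=get_obs();p=o['eef_pos'][:2];M=R.from_quat(o['tool_rot']).as_matrix();print(o['clock'],np.round(o['eef_pos'],4),M.round(3).tolist(),np.round(o['ft_force'],1))
a=np.radians(69.5);u=np.array([np.cos(a),np.sin(a)]);b=np.array([.459,-.082]);d=b-p
print('ahead',d@u,'lat to go (+local x)',d@[u[1],-u[0]],'yaw y',np.degrees(np.arctan2(M[1,1],M[0,1])))
E
python3 st.py
```

```text
3.5 [ 0.4518 -0.1252  0.0515] [[-0.938, 0.345, 0.02], [0.346, 0.938, -0.001], [-0.019, 0.006, -1.0]] [-1.3  0.6 -0.5]
ahead 0.042961447202843304 lat to go (+local x) -0.008385758926375088 yaw y 69.78740436694531
```

Emit:
jog_arm(
  deltas=[
    [[6, 0, 8, 0.3, 1.1, 0, 0], [0, 0, 6, 0, 0, 0, 0], [0, 0, 0, 0, 0, 0, 0], [0, 0, 0, 0, 0, 0, 0]],
  ],
)

```text
clock: 3.9
eef_pos: [0.451, -0.1245, 0.0427]
tool_rot: [0.176, 0.984, 0.0, 0.004]
ft_force: [0.5, -0.2, -0.6]
grip_width: 0.0
```

```bash
python3 st.py
```

```text
3.9 [ 0.451  -0.1245  0.0427] [[-0.938, 0.346, 0.009], [0.346, 0.938, -0.002], [-0.009, 0.002, -1.0]] [ 0.5 -0.2 -0.6]
ahead 0.04263884112772338 lat to go (+local x) -0.0073860262610909114 yaw y 69.76778164975268
```

Emit:
jog_arm(
  deltas=[
    [[6, 0, 6, 0, 0.5, 0, 0], [5, 0, 5, 0, 0, 0, 0], [3, 5, 0, 0, 0, 0, 0], [0, 5, 0, 0, 0, 0, 0]],
  ],
)

```text
clock: 4.3
eef_pos: [0.4407, -0.1099, 0.0319]
tool_rot: [0.176, 0.984, 0.001, 0.001]
ft_force: [0.5, 0.8, 0.6]
grip_width: -0.0002
```

```bash
python3 st.py
```

```text
4.3 [ 0.4407 -0.1099  0.0319] [[-0.938, 0.347, 0.001], [0.347, 0.938, 0.001], [-0.001, 0.002, -1.0]] [0.5 0.8 0.6]
ahead 0.03251391057176125 lat to go (+local x) 0.0073498039238046025 yaw y 69.69775522524705
```

Emit:
jog_arm(
  deltas=[
    [[-4, 3, -3, 0, 0, 0, 0], [0, 6, 0, 0, 0, 0, 0], [0, 6, 0, 0, 0, 0, 0], [0, 6, 0, 0, 0, 0, 0]],
  ],
)

```text
clock: 4.7
eef_pos: [0.4527, -0.0905, 0.0354]
tool_rot: [0.176, 0.984, -0.0, 0.001]
ft_force: [-1.3, -4.5, 1.1]
grip_width: 0.0003
```

```bash
python3 st.py
```

```text
4.7 [ 0.4527 -0.0905  0.0354] [[-0.938, 0.347, 0.001], [0.347, 0.938, -0.001], [-0.001, -0.0, -1.0]] [-1.3 -4.5  1.1]
ahead 0.010199078575015303 lat to go (+local x) 0.00291696388582554 yaw y 69.70328500967346
```

Emit:
jog_arm(
  deltas=[
    [[0, 8, 0, 0, 0, 0, 0], [0, 8, 0, 0, 0, 0, 0], [0, 8, 0, 0, 0, 0, 0], [0, 8, 0, 0, 0, 0, 0], [0, 8, 0, 0, 0, 0, 0]],
  ],
)

```text
clock: 5.2
eef_pos: [0.4667, -0.0521, 0.0354]
tool_rot: [0.177, 0.984, -0.003, 0.0]
ft_force: [-1.9, -4.6, 1.5]
grip_width: 0.0005
```

```bash
python3 st.py
```

```text
5.2 [ 0.4667 -0.0521  0.0354] [[-0.937, 0.349, -0.001], [0.349, 0.937, -0.006], [-0.001, -0.006, -1.0]] [-1.9 -4.6  1.5]
ahead -0.030694272945809415 lat to go (+local x) 0.003223895120172823 yaw y 69.59846452416411
```

Emit:
jog_arm(
  deltas=[
    [[0, 8, 0, 0, 0, 0, 0], [0, 8, 0, 0, 0, 0, 0], [0, 8, 0, 0, 0, 0, 0], [0, 8, 0, 0, 0, 0, 0], [0, 0, 0, 0, 0, 0, 0]],
  ],
)

```text
clock: 5.7
eef_pos: [0.479, -0.0182, 0.0354]
tool_rot: [0.176, 0.984, -0.003, 0.0]
ft_force: [0.1, -1.1, 0.5]
grip_width: 0.0001
```

Run:
```python
import runpy;runpy.run_path('st.py')
from h import *
im=save('top','t2');save('scene','s2')
a=im[130:260,230:400];b=camera('scene')[180:310,270:450]
cv2.imwrite('pics/c2.png',np.hstack([cv2.resize(x[:,:,::-1],(400,400*x.shape[0]//x.shape[1]),interpolation=2)[:285] for x in(a,b)]))
```

```text
5.7 [ 0.479  -0.0182  0.0354] [[-0.938, 0.347, -0.001], [0.347, 0.938, -0.006], [-0.001, -0.006, -1.0]] [ 0.1 -1.1  0.5]
ahead -0.06673900269496202 lat to go (+local x) 0.00357758162355349 yaw y 69.68688248885681
```

View pics/c2.png

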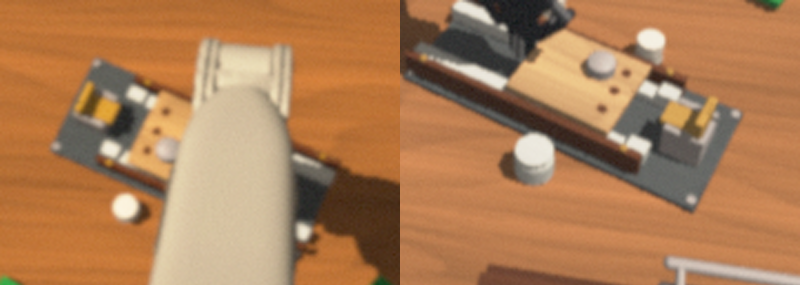

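The board is sliding with the pot on it. Its front edge, at (605,130)–(650,75) in the right panel, has about 25–30 mm left to go. I'll use finer steps now.

Emit:
jog_arm(
  deltas=[
    [[0, 6, 0, 0, 0, 0, 0], [0, 6, 0, 0, 0, 0, 0], [0, 6, 0, 0, 0, 0, 0]],
  ],
)

```text
clock: 6.15
eef_pos: [0.4835, -0.0044, 0.0352]
tool_rot: [0.179, 0.984, -0.006, -0.001]
ft_force: [-2.4, -5.5, 3.5]
grip_width: 0.0001
```

Emit:
jog_arm(
  deltas=[
    [[0, 5, 0, 0, 0, 0, 0], [0, 4, 0, 0, 0, 0, 0]],
  ],
)

```text
clock: 6.35
eef_pos: [0.4857, 0.0026, 0.0353]
tool_rot: [0.18, 0.984, -0.009, -0.002]
ft_force: [-2.7, -5.1, 3.3]
grip_width: 0.0001
```

```bash
python3 st.py
```

```text
6.35 [0.4857 0.0026 0.0353] [[-0.935, 0.353, -0.006], [0.353, 0.935, -0.016], [0.0, -0.017, -1.0]] [-2.7 -5.1  3.3]
ahead -0.08856802250915709 lat to go (+local x) 0.004616641390491609 yaw y 69.3088060297336
```

Emit:
jog_arm(
  deltas=[
    [[0, 5, 0, -0.5, 0, 0, 0], [0, 4, 0, -0.5, 0, 0, 0]],
  ],
)

```text
clock: 6.55
eef_pos: [0.4882, 0.0106, 0.0349]
tool_rot: [0.18, 0.984, -0.001, -0.001]
ft_force: [-2.8, -11.7, 2.5]
grip_width: -0.0002
```

Emit:
jog_arm(
  deltas=[
    [[0, 4, 0, 0, 0, 0, 0], [0, 4, 0, 0, 0, 0, 0]],
  ],
)

```text
clock: 6.75
eef_pos: [0.4882, 0.0106, 0.0348]
tool_rot: [0.183, 0.983, -0.01, -0.002]
ft_force: [-5.0, -14.5, 8.0]
grip_width: 0.0004
```

Run:
```python
import runpy;runpy.run_path('st.py')
from h import *
b=save('scene','s3')[180:310,270:450]
cv2.imwrite('pics/c3.png',cv2.resize(b[:,:,::-1],None,fx=4,fy=4,interpolation=2))
```

```text
6.75 [0.4882 0.0106 0.0348] [[-0.933, 0.359, -0.007], [0.359, 0.933, -0.019], [-0.0, -0.021, -1.0]] [ -5.  -14.5   8. ]
ahead -0.0969777178534674 lat to go (+local x) 0.005104099884478765 yaw y 68.96119516120366
```

View pics/c3.png

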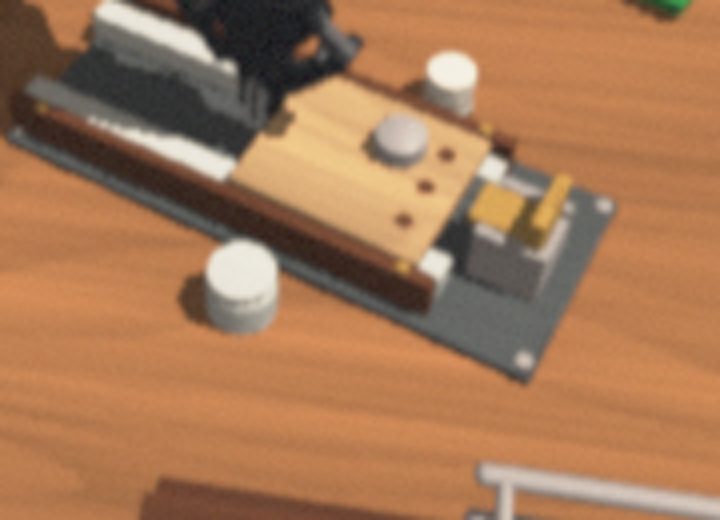

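The board stopped with the force rising to 15 N, and it now looks flush with the guides. I'll back off, rise and measure. Front corners here are (412,262) and (490,148).

Emit:
jog_arm(
  deltas=[
    [[0, -10, 0, -0.6, 0, 0, 0], [0, -15, 0, -0.6, 0, 0, 0], [0, -15, 0, 0, 0, 0, 0], [0, 0, -40, 0, 0, 0, 0], [0, 0, -45, 0, 0, 0, 0]],
  ],
)

```text
clock: 7.3
eef_pos: [0.4692, -0.0258, 0.116]
tool_rot: [0.182, 0.983, 0.005, -0.006]
ft_force: [1.7, 0.4, 1.1]
grip_width: -0.0002
```

Emit:
jog_arm(
  deltas=[
    [[0, 0, -45, 0, 0, 0, 0], [0, 0, -40, 0, 0, 0, 0], [0, 0, -20, 0, 0, 0, 0], [0, 0, 0, 0, 0, 0, 0], [0, 0, 0, 0, 0, 0, 0]],
  ],
)

```text
clock: 7.8
eef_pos: [0.4742, -0.0249, 0.2311]
tool_rot: [0.182, 0.983, 0.011, 0.001]
ft_force: [0.2, -0.8, -0.4]
grip_width: 0.0003
```

Run:
```python
import runpy;runpy.run_path('st.py')
from h import *
save('wrist','w4')
for t in('board','bolt_tab','bolt'):
    for r in masks_of(t,'wrist')[:2]: print(t,r['conf'],r['at'],atz('wrist',r['at'],.064 if 'b'!=t[1] else .042)[:2])
```

```text
7.8 [ 0.4742 -0.0249  0.2311] [[-0.934, 0.358, 0.007], [0.358, 0.933, 0.022], [0.001, 0.023, -1.0]] [ 0.2 -0.8 -0.4]
ahead -0.05882493094520748 lat to go (+local x) 0.005813417955872561 yaw y 69.00295560024813
board 0.96 [85.0, 78.3] [ 0.2911312  -0.19837837]
board 0.89 [405.0, 186.5] [0.51380133 0.0691691 ]
bolt_tab 0.65 [509.0, 186.6] [0.55617986 0.1795271 ]
bolt 0.91 [510.8, 187.5] [0.55763893 0.1810847 ]
bolt 0.42 [406.5, 184.5] [0.51108638 0.07112936]
```

View pics/w4.png

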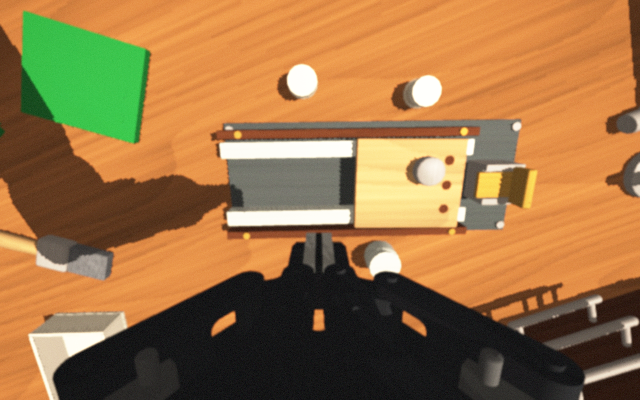

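Wrist picture: the board is at (357,138)–(465,138)–(460,229)–(355,229), the pot at (430,171) and still on it, and the bolt tab's outer edge at (536,168)–(531,206).

Run:
```python
from h import *
a=np.radians(69.5);u=np.array([np.cos(a),np.sin(a)]);x=np.array([u[1],-u[0]])
w=lambda p,z:atz('wrist',p,z)[:2]
for z in(.042,.049):
    c=np.array([w(p,z) for p in((357,138),(465,138),(460,229),(355,229))]);print(z,c.mean(0),[np.linalg.norm(c[i]-c[i-1]).round(4) for i in range(4)])
    if z==.042:C=c.mean(0)
t=np.array([w(p,.077) for p in((536,168),(531,206))]);print('tab',t,np.linalg.norm(t[0]-t[1]),'face mid',t.mean(0))
for n in('wrist',):
    e=np.array([w(p,.03) for p in((219,149),(229,217),(474,147),(465,215))]);print('rails',e.round(3).tolist(),'board y from ends',(C-e[:2].mean(0))@u-.175,(C-e[2:].mean(0))@u+.13)
p=get_obs()['eef_pos'][:2]
S=lambda q:np.array(q)/4+[270,180]
print('scene board corners',[atz('scene',S(q),.042)[:2].round(3) for q in((412,262),(490,148),(345,72),(232,178))])
st=[atz('scene',S(q),.077)[:2].round(4) for q in((568,180),(545,240))];print('scene tab',st)
print('tab line: along,lat from C',(t.mean(0)-C)@u,(t.mean(0)-C)@x)
```

```text
0.042 [0.52077355 0.07935   ] [np.float64(0.1113), np.float64(0.1251), np.float64(0.1126), np.float64(0.1327)]
0.049 [0.51841327 0.07760602] [np.float64(0.1089), np.float64(0.1224), np.float64(0.1102), np.float64(0.1299)]
tab [[0.53997102 0.20281175]
 [0.58063157 0.19052012]] 0.04247780995521079 face mid [0.56030129 0.19666594]
rails [[0.4, -0.117], [0.481, -0.143], [0.507, 0.169], [0.589, 0.139]] board y from ends 0.04964793565409742 0.05076697576964001
scene board corners [array([0.597, 0.118]), array([0.501, 0.159]), array([0.451, 0.061]), array([0.552, 0.003])]
scene tab [array([0.5487, 0.2026]), array([0.595 , 0.1905])]
tab line: along,lat from C 0.12372948089899452 -0.004060363754431612
```

The board reads y≈0.050 in the fixture frame, which is home, and the hard stop agrees. Next is the far side of the bolt tab.

Emit:
jog_arm(
  deltas=[
    [[-1, 48, 0, 1.3, 0, 0, 0], [-1, 48, 0, 0, 0, 0, 0], [-1, 48, 0, 0, 0, 0, 0], [-1, 48, 0, 0, 0, 0, 0], [-1, 48, 0, 0, 0, 0, 0]],
  ],
)

```text
clock: 8.5
eef_pos: [0.5638, 0.1962, 0.2221]
tool_rot: [0.19, 0.982, -0.004, -0.008]
ft_force: [1.0, -0.0, -0.0]
grip_width: 0.0
```

Emit:
jog_arm(
  deltas=[
    [[-1, 48, 0, 0, 0, 0, 0], [0, 0, 0, 0, 0, 0, 0], [0, 0, 0, 0, 0, 0, 0]],
  ],
)

```text
clock: 8.8
eef_pos: [0.5821, 0.2485, 0.2127]
tool_rot: [0.186, 0.982, -0.006, -0.013]
ft_force: [-0.9, -0.5, 0.1]
grip_width: 0.0003
```

```bash
sed -i 's/\[.459,-.082\]/[.565,.197]/' st.py; python3 st.py
```

```text
8.8 [0.5821 0.2485 0.2127] [[-0.931, 0.365, -0.028], [0.365, 0.931, -0.007], [0.024, -0.017, -1.0]] [-0.9 -0.5  0.1]
ahead -0.05421118323601944 lat to go (+local x) 0.0019861166799120984 yaw y 68.59134000072494
```

Emit:
jog_arm(
  deltas=[
    [[0, 0, 0, -1, -1.4, 0, 0], [0, 0, 38, 0, 0, 0, 0], [0, 0, 38, 0, 0, 0, 0], [0, 0, 30, 0, 0, 0, 0], [0, 0, 0, 0, 0, 0, 0]],
  ],
)

```text
clock: 9.3
eef_pos: [0.5792, 0.2432, 0.1012]
tool_rot: [0.188, 0.982, -0.001, -0.001]
ft_force: [-0.6, -0.8, -1.1]
grip_width: 0.0004
```

```bash
python3 st.py
```

```text
9.3 [0.5792 0.2432 0.1012] [[-0.929, 0.369, -0.003], [0.369, 0.929, -0.001], [0.002, -0.002, -1.0]] [-0.6 -0.8 -1.1]
ahead -0.04825545212896579 lat to go (+local x) 0.00290878934979384 yaw y 68.34025587659018
```

Emit:
jog_arm(
  deltas=[
    [[-2, 0, 20, 0, 0, -1.2, 0], [0, 0, 18, 0, 0, 0, 0], [0, 0, 0, 0, 0, 0, 0], [0, 0, 0, 0, 0, 0, 0]],
  ],
)

```text
clock: 9.7
eef_pos: [0.5818, 0.2389, 0.0673]
tool_rot: [0.18, 0.984, -0.0, -0.0]
ft_force: [0.6, -0.4, 0.5]
grip_width: -0.0001
```

```bash
python3 st.py
```

```text
9.7 [0.5818 0.2389 0.0673] [[-0.936, 0.353, -0.001], [0.353, 0.936, 0.0], [0.001, -0.0, -1.0]] [ 0.6 -0.4  0.5]
ahead -0.04516818233512772 lat to go (+local x) -0.001037525168722275 yaw y 69.31666341600186
```

Emit:
jog_arm(
  deltas=[
    [[0, 0, 7, 0, 0, 0, 0], [0, -8, 2, 0, 0, 0, 0], [0, -8, 0, 0, 0, 0, 0], [0, -6, 0, 0, 0, 0, 0]],
  ],
)

```text
clock: 10.1
eef_pos: [0.5762, 0.2178, 0.0625]
tool_rot: [0.179, 0.984, 0.002, 0.003]
ft_force: [0.7, -0.1, -0.7]
grip_width: 0.0001
```

Emit:
jog_arm(
  deltas=[
    [[0, -6, 0, 0, 0, 0, 0], [0, -6, 0, 0, 0, 0, 0], [0, -6, 0, 0, 0, 0, 0]],
  ],
)

```text
clock: 10.4
eef_pos: [0.5697, 0.1999, 0.0634]
tool_rot: [0.18, 0.984, 0.003, 0.003]
ft_force: [0.7, 1.1, -1.1]
grip_width: -0.0
```

```bash
python3 st.py
```

```text
10.4 [0.5697 0.1999 0.0634] [[-0.935, 0.353, 0.008], [0.353, 0.935, 0.005], [-0.006, 0.007, -1.0]] [ 0.7  1.1 -1.1]
ahead -0.004385460424032625 lat to go (+local x) -0.003386261925175543 yaw y 69.30787095669173
```

Contact (about 1.3 N) is likely. I'll keep pushing to the stop.

Emit:
jog_arm(
  deltas=[
    [[0, -6, 0, 0, 0, 0, 0], [0, -6, 0, 0, 0, 0, 0], [0, -5, 0, 0, 0, 0, 0]],
  ],
)

```text
clock: 10.7
eef_pos: [0.5635, 0.1832, 0.0634]
tool_rot: [0.179, 0.984, 0.004, 0.004]
ft_force: [0.1, 1.6, -0.4]
grip_width: -0.0002
```

Emit:
jog_arm(
  deltas=[
    [[0, -5, 0, 0, 0, 0, 0], [0, -5, 0, 0, 0, 0, 0]],
  ],
)

```text
clock: 10.9
eef_pos: [0.5628, 0.1811, 0.064]
tool_rot: [0.178, 0.984, 0.013, 0.005]
ft_force: [5.0, 17.5, -9.7]
grip_width: 0.0001
```

```bash
python3 st.py
```

```text
10.9 [0.5628 0.1811 0.064 ] [[-0.937, 0.349, 0.015], [0.35, 0.937, 0.024], [-0.005, 0.028, -1.0]] [ 5.  17.5 -9.7]
ahead 0.015629550359442013 lat to go (+local x) -0.003464939319314725 yaw y 69.55038229036074
```

Emit:
jog_arm(
  deltas=[
    [[0, 20, 0, 1.6, 0, 0, 0], [0, 25, 0, 0, 0, 0, 0], [0, 5, -30, 0, 0, 0, 0], [0, 0, -40, 0, 0, 0, 0], [0, 0, -40, 0, 0, 0, 0]],
  ],
)

```text
clock: 11.4
eef_pos: [0.5746, 0.2261, 0.1685]
tool_rot: [0.178, 0.984, -0.007, -0.005]
ft_force: [0.8, 0.4, 0.8]
grip_width: 0.0004
```

Emit:
jog_arm(
  deltas=[
    [[0, -40, -40, 0, 0, 0, 0], [0, -50, -20, 0, 0, 0, 0], [0, -50, 0, 0, 0, 0, 0], [0, -50, 0, 0, 0, 0, 0], [0, 0, 0, 0, 0, 0, 0]],
  ],
)

```text
clock: 11.9
eef_pos: [0.5124, 0.0505, 0.2342]
tool_rot: [0.176, 0.984, -0.008, 0.001]
ft_force: [0.7, 0.6, 0.7]
grip_width: -0.0
```

Run:
```python
import runpy;runpy.run_path('st.py')
from h import *
a=save('wrist','w5')[80:280,280:600];b=save('scene','s5')[180:310,270:450]
f=lambda x:cv2.resize(x[:,:,::-1],(720,720*x.shape[0]//x.shape[1]),interpolation=2)
cv2.imwrite('pics/c5w.png',f(a));cv2.imwrite('pics/c5s.png',f(b))
```

```text
11.9 [0.5124 0.0505 0.2342] [[-0.938, 0.346, -0.0], [0.346, 0.938, -0.015], [-0.005, -0.015, -1.0]] [0.7 0.6 0.7]
ahead 0.15569395294383626 lat to go (+local x) -0.002008581062102742 yaw y 69.77124851313067
```

View pics/c5w.png

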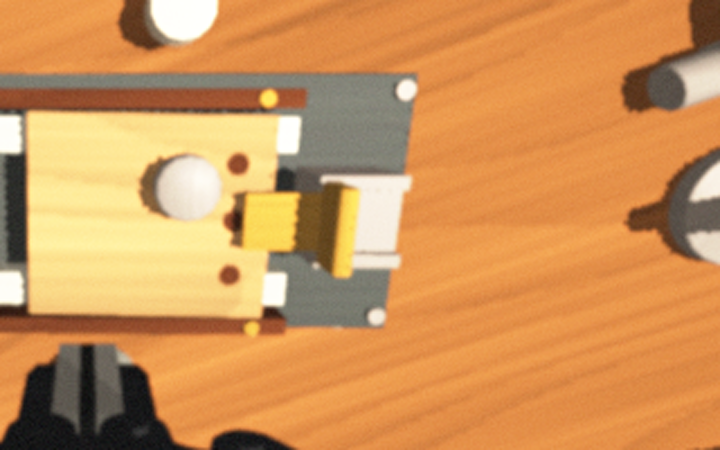

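View pics/c5s.png

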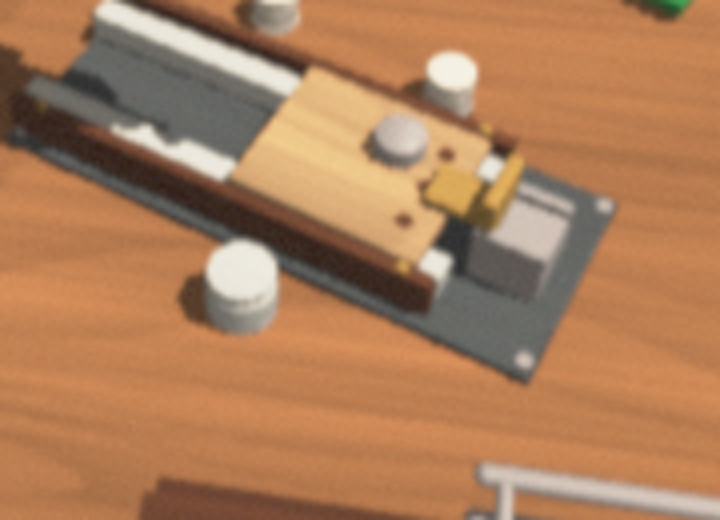

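The tongue lies over the board's front edge, so the board has dropped, and the pot is standing. Next I'll measure the bolt travel, with the tab's outer top edge at (357,186)–(350,276) in the wrist crop and (522,160)–(500,222) in the scene crop.

Run:
```python
from h import *
a=np.radians(69.5);u=np.array([np.cos(a),np.sin(a)])
t=np.mean([atz('wrist',np.array(p)/2.25+[280,80],.077)[:2] for p in((357,186),(350,276))],0)
print('wrist travel',(np.array([.5603,.1967])-t)@u)
s=lambda ps:np.mean([atz('scene',np.array(p)/4+[270,180],.077)[:2] for p in ps],0)
print('scene travel',(s(((568,180),(545,240)))-s(((522,160),(500,222))))@u)
c=np.array([atz('wrist',np.array(p)/2.25+[280,80],.042)[:2] for p in((27,112),(278,117),(265,316),(28,315))]);print('board',c.mean(0),[np.linalg.norm(c[i]-c[i-1]).round(3) for i in range(4)])
```

```text
wrist travel 0.022687944017019106
scene travel 0.028134864942070032
board [0.52518001 0.08477489] [np.float64(0.11), np.float64(0.128), np.float64(0.108), np.float64(0.132)]
```

```bash
python3 -c "
from workcell import *
print(job_done(), get_obs()['clock'])"
```

```text
the job is handed in; nothing more can be done
the job is handed in; nothing more can be done
```

The board is seated in its notches, the bolt is over its edge, and I've handed the job in; no verdict was reported. The hand finished clear, about 0.23 m above the bench, at 11.9 s on the clock.

- **Board:** I pushed it about 110 mm with the closed fingertip until it stopped hard at about 15 N. Afterwards the wrist view put it at y ≈ 0.050 m in the fixture frame, which is home. I didn't measure its height, but the tongue now lies over the board, which it could not do if the board had not dropped.
- **Bolt:** I pushed it by the tab to a hard stop at about 18 N, against roughly 1.5 N of sliding friction.
- **Other things:** the last pictures show the pot standing on the board. The jars and tin look unmoved, and the green boards were left alone.

**Checks that disagreed:** the bolt travel read 28 mm in the scene view but only 22.7 mm in the wrist view. That wrist view also placed the board about 6–7 mm too far along, and correcting for that gives about 29 mm. The hard stop and the scene view both support the bolt being fully home, so I did not push it again.

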